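# Gauge a carrier against a flip stop

### The job

Set the metal carrier to length on the gauging fixture. First flip the hinged stop all the way down onto the fence, then slide the carrier along the fence, flush against it, until its end meets the stop's gauging screw, and press it home there with a light steady push of about 8 N for half a second (never over 20 N, or the setting is lost). Then, without shifting the carrier, flip the stop fully up out of the way and leave the carrier exactly as gauged, flush with the fence, and the loose things round it alone; move the carrier only while the stop is down.

Things in the scene. Friction and masses are not known exactly. Their poses are not given: they have to be found in the camera images.
- fixture: Gauging fixture, fixed: aluminium plate 165 x 380 x 10 mm with a low steel fence along its far side, turned up to 0.2 rad. Origin on the underside, mid-length; y runs along the fence, x towards the fence, z up. Plate from x = -100 to +65 mm, top at z = 10 mm; the fence's straight face is the plane x = +30 mm, its top at z = 26 mm.
- leaf (a joint): Angle (rad) of the flip stop, an aluminium leaf 12 mm thick, hinged on a dark block on the fence. 0: fully down across the fence (end stop), its foot 4 mm above the plate; grows as it swings up and back to 1.85. Stiff friction hinge (0.14 N m): stays where left. Hinge line parallel to the fixture's y at x = +50, z = +56 mm in its frame; the block's place along the fence varies.
- stop_tab (a point): Centre of the round black finger tab at the leaf's free end, a disc 18 mm across, 16 mm thick along the fixture's y. Leaf down: x = -62, z = +43 mm in the fixture's frame (112 mm out from the hinge line, 13 mm below it); leaf up: about 170 mm above the table. Can be pinched from above across its flat faces, up or down, and pivots between the pads along its arc.
- stop_face (a point): Centre of the flat side of the leaf's foot (36 x 28 mm) that looks along the fixture's -y; keeps its place along y as the leaf swings. A steel gauging screw with a round head 14 mm across stands out of it, 6 mm below this point (leaf down), by 2 to 14 mm: different each time and not measured. The carrier's end meets the screw's head; find it by feel. Rigid.
- carrier: Loose aluminium carrier, about 0.35 kg, on the plate (drags 2 to 5 N, more if borne down on): body 44 x 100 x 20 mm (x, y, z) with an upright grip rib 14 x 50 x 25 mm on the middle of its top, 45 mm high in all. Origin under its centre; y along its length, towards the stop. Starts 15 to 40 mm off the fence, turned up to 0.2 rad, 3 cm or more short of the stop.
- carrier_center (a point): Centre of the carrier, half-way up (22.5 mm over its underside); the rib spans 2.5 mm below to 22.5 mm above it.
- carrier_end (a point): Centre of the carrier's end face towards the stop (+50 mm along the carrier's y, 10 mm over its underside): the face that shall bear on the stop.
- carrier_back (a point): Centre of the carrier's long side face towards the fence (+22 mm along the carrier's x, 10 mm over its underside).
- buffer: Bystander: small white dropper bottle, 29 mm across, 71 mm high, standing behind the fence. Origin at its underside.
- cassette: Bystander: flat white test cassette, 20 x 70 x 5 mm, lying on the plate beyond the stop. Origin at its underside.
- pen: Bystander: marker pen, 135 mm long, lying on the table in front of the plate. Origin at its underside.
Mind the look-alikes: they are no part of the job. Leave any blue or pink look-alike of the carrier alone.

How it is judged:
On the way, in this order (a step that is already met when the one before it is completed fails the run):
1. the stop is flipped fully down onto the fence (within 0.04 rad) (value of joint leaf below 0.04 rad), for 0.2 s.
2. with the stop down, the carrier, flush with the fence, is pressed on the stop with 4 to 20 N for 0.3 s (value of joint leaf below 0.04 rad and contact force between carrier and leaf above 4 N and x of carrier_back in the frame of fixture above 0.0282 m and angle between the y axis of carrier and the y axis of fixture, either way round below 0.025 rad), for 0.3 s.
3. the stop is flipped up again (over 1.3 rad) (value of joint leaf above 1.3 rad), for 0.2 s.
At the end, for the whole second after the job is handed in: The stop is up (over 1.3 rad) and still; the carrier lies at rest flat on the plate, where it was gauged, its end 0.5 to 16 mm short of the foot's side (as far as the screw stands out), its long side within 1.8 mm of the fence and within 0.025 rad of parallel to it (value of joint leaf above 1.3 rad and y of carrier_end in the frame of stop_face between -0.016 and -0.0005 m and x of carrier_back in the frame of fixture above 0.0282 m and angle between the y axis of carrier and the y axis of fixture, either way round below 0.025 rad and angle between carrier's own z axis and vertical below 0.03 rad and linear speed of carrier below 0.01 m/s and z of carrier_center in the frame of fixture below 0.0345 m and velocity of joint leaf below 0.05 rad/s); the robot touches nothing.
It fails at once if the carrier and the stop press on each other with more than 20 N (contact force between carrier and leaf above 20 N).
It fails at once if the carrier is moved (faster than 20 mm/s) while the stop is not down (over 0.15 rad) (value of joint leaf above 0.15 rad and linear speed of carrier above 0.02 m/s).
It fails at once if the dropper bottle is moved by more than 20 mm (distance of buffer from where it was at the start of the episode above 0.02 m).
It fails at once if the test cassette is moved by more than 20 mm (distance of cassette from where it was at the start of the episode above 0.02 m).
It fails at once if the marker pen is moved by more than 20 mm (distance of pen from where it was at the start of the episode above 0.02 m).
It also fails if it takes over 72 s, if anything falls off the work surface, if the arm or the gripper's body presses on something with over 40 N, if the wrist force passes 120 N, or if a joint passes its speed limit or range.

### The arm

A 6-joint arm with a two-finger parallel gripper is mounted at the origin on a cart in front of the work surface, level with it; the furniture and walls round the work are solid. World frame = base frame: x ahead of the robot, y to its left, z up, the work surface at z = 0. Lengths are in m, angles in rad, forces in N, time in s.
With the tool pointing down it reaches from about 0.3 to 1 m from the base axis. Payload 5.1 kg.
Tool frame: the origin (TCP) lies at the very end of the fingers, on their centre line; the grasp point (between the pads) lies 19 mm behind it; z points along the fingers, y is the line along which they close (so a half turn about z gives the same grasp; the last joint's range is limited). The gripper opens to 95 mm and grips with 3 to 60 N. Pads are 20 mm wide; open, the fingers measure 119 mm over their backs; the gripper's body (75 mm by 180 mm) begins 59 mm behind the grasp point.
Start: joints at [-1.202, 0.124, 1.65, -0, 1.367, -0.083], TCP at [0.284, -0.585, 0.215] pointing down, gripper open.
Joint ranges: [-2.61, 2.61], [-1.02, 2.33], [0.03, 2.71], [-1.35, 4.49], [0.32, 2.68], [-2.91, 2.91]. Speed limits (rad/s): [2.57, 2.57, 3.14, 3.14, 3.14, 3.14].

### API

Orientations are given as a 3x3 rotation matrix whose columns are the frame's x, y, z axes.
In Python, from station import env, ik, imaging gives the robot as it stands. The module is installed in compiled form; this text tells all that it offers. Calls block until the motion is done:
- env.movep(position, orientation): joint-space move of the TCP to a pose.
- env.move_linear(position, ori=None, feed=0.15): straight line of the TCP; ori=None keeps the orientation; feed is the mean speed in m/s.
- env.set_joints(angles): joint-space move.
- env.gripper_to(opening): finger opening in m; the grip force is fixed at half the most; returns when the fingers have stopped.
- env.pause(seconds).
- ik(position, orientation): joint angles nearest the present ones, or None.
- imaging.grab_frame(name): name is "scene" or "top" or "wrist"; returns a dict with "image" (420x560x3 uint8, blue, green, red), "fov_y" (degrees; the focal length in pixels is half the picture's height over the tangent of half this angle, whatever the lens; pixels are square), "cx", "cy" (the principal point, pixels), "k1" (the pictures are not rectified: a ray, as slopes to the right and down, at radius r is drawn at 1 + k1 r^2 times it, then the intrinsics apply), "world_from_camera" (4x4, takes a point from camera to world coordinates); the wrist camera has in their place "hand_eye" (4x4, takes a point from camera to tool coordinates, whose origin is the TCP and whose axes are the flange's). Camera axes: x right, y up, looking along -z (the intrinsics and any distortion apply to the point x, -y, -z); pixel columns grow to the right and rows downward; lengths in m; the calibration is good to about 2 mm. A picture is of the moment at which its call begins: read the wrist's pose just before it. There is no depth.
A pose or a line that the arm cannot do raises env.MotionError and nothing moves.
- env.finish_job(): hands the job in; it is judged then, once.
Readings, each from a call of its own:
- env.read_time_s(): time.
- env.read_qpos(): joint angles.
- env.read_qd(): joint speeds.
- env.read_tau(): joint torques, N m.
- env.read_eef_pos(): TCP position.
- env.read_tcp_rot(): TCP orientation.
- env.read_ft_force(): force on the tool from outside, world axes, zero at the start.
- env.read_moment(): the same for the moment, N m.
- env.read_finger_gap(): finger opening in m.
- env.read_gripper_force(): force on a finger pad.
Only numpy, scipy, OpenCV 4.12 (cv2) and the standard library are available. Lean on these libraries where they do the work, as an engineer would, in place of code of your own. Each camera call takes 0.05 s, during which the arm holds its last target. There are 200 camera calls.

## Working session

There is one attempt and no reset: what is moved stays moved. The work goes in short steps, each a Python script; the robot and the scene stay as the last script left them, time stands still between calls to the robot, and variables do not carry over. Pictures are saved under pics/ and viewed, at most 10 in all, crops included, and the job is handed in when it is done.

```bash
mkdir -p pics; python3 - <<'E'
from station import env, imaging
import cv2,numpy as np,pickle
for n in ["scene","top"]:
    f=imaging.grab_frame(n); cv2.imwrite(f"pics/{n}0.png",f["image"]); pickle.dump(f,open(f"{n}.pkl","wb"))
    print(n,f["fov_y"],f["cx"],f["cy"],f["k1"],np.round(f["world_from_camera"],3).tolist())
print(env.read_time_s(),env.read_tcp_rot().round(2).tolist() if hasattr(env.read_tcp_rot(),'round') else env.read_tcp_rot())
E
```

```text
scene 47.759665551129764 276.98205031716486 211.16581131384632 -0.048176841288525396 [[0.482, 0.575, -0.661, -0.363], [-0.876, 0.316, -0.363, -0.723], [0.0, 0.754, 0.657, 0.992], [0.0, 0.0, 0.0, 1.0]]
top 54.058956407970506 279.930630045789 211.13452885740975 0.022145325468004653 [[0.018, 0.983, -0.182, 0.336], [-1.0, 0.018, 0.0, -0.218], [0.003, 0.182, 0.983, 1.197], [0.0, 0.0, 0.0, 1.0]]
0.1 [[0.9, 0.44, -0.0], [0.44, -0.9, 0.0], [0.0, -0.0, -1.0]]
```

View pics/scene0.png

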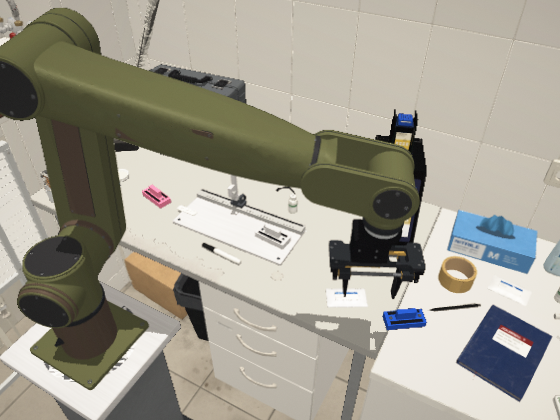

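View pics/top0.png

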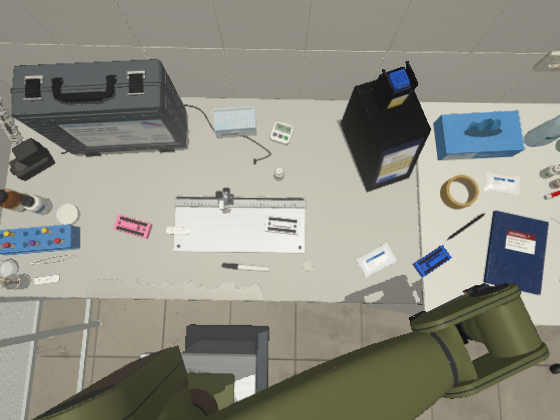

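The top view shows the fixture plate at cols 174–306, rows 197–252, with the fence at its far edge and the stop block near (226,200). There are three carrier-like things: silver (282,226) on the plate, pink (133,226) and blue (432,261). Silver on the plate is the metal carrier. I'll confirm that in an enlarged crop.

```bash
cat > h.py <<'E'
import numpy as np,cv2
def ray(f,uv,W=None):
    W=f["world_from_camera"] if W is None else W
    fl=210/np.tan(np.radians(f["fov_y"])/2)
    K=np.array([[fl,0,f["cx"]],[0,fl,f["cy"]],[0,0,1]])
    p=cv2.undistortPoints(np.array([[uv]],float),K,np.array([f["k1"],0,0,0]))[0,0]
    d=np.asarray(W)[:3,:3]@np.array([p[0],-p[1],-1]); return np.asarray(W)[:3,3],d
def at(f,uv,z,W=None):
    o,d=ray(f,uv,W); return o+d*(z-o[2])/d[2]
def proj(f,P,W=None):
    W=f["world_from_camera"] if W is None else W
    W=np.asarray(W); fl=210/np.tan(np.radians(f["fov_y"])/2)
    c=W[:3,:3].T@(np.asarray(P)-W[:3,3]); s=np.array([c[0],-c[1]])/-c[2]
    s=s*(1+f["k1"]*(s@s)); return s*fl+[f["cx"],f["cy"]]
E
python3 - <<'E'
import cv2
im=cv2.imread("pics/top0.png")[180:265,165:315]
cv2.imwrite("pics/top_c.png",cv2.resize(im,None,fx=5,fy=5,interpolation=cv2.INTER_CUBIC))
E
```

```text
(no output)
```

View pics/top_c.png

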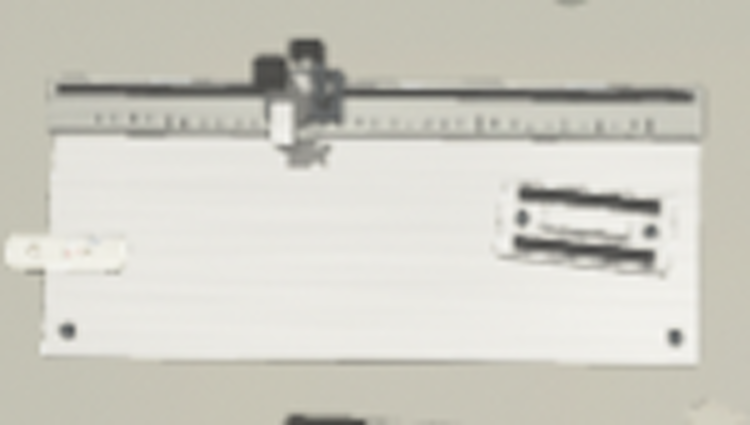

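```bash
cat >> h.py <<'E'
def tool(yaw):  # tool down, tool y axis at world angle yaw
    c,s=np.cos(yaw),np.sin(yaw); y=np.array([c,s,0]); z=np.array([0,0,-1.]); return np.column_stack([np.cross(y,z),y,z])
def wristW(env,f):
    T=np.eye(4); T[:3,:3]=env.read_tcp_rot(); T[:3,3]=env.read_eef_pos(); return T@np.asarray(f["hand_eye"])
E
python3 - <<'E'
from h import *; import pickle
from station import env,imaging,ik
f=pickle.load(open("top.pkl","rb"))
c=lambda x,y:(165+x/5-.4,180+y/5-.4)
for n,x,y,z in [("FL",41,354,.01),("FR",698,363,.01),("carr",586,229,.045),("tabA",305,50,.167),("tabB",270,72,.167),("tabC",325,90,.167),("fenceL",57,88,.026),("fenceR",693,97,.026)]:
    print(n,at(f,c(x,y),z).round(4))
w=imaging.grab_frame("wrist"); print({k:w[k] for k in("fov_y","cx","cy","k1")},np.round(w["hand_eye"],3).tolist())
for p in [(.40,-.17,.42),(.40,-.25,.42),(.3,-.2,.42)]:
  for y in (0,np.pi/2,-np.pi/2,np.pi): print(p,y,ik(p,tool(y)))
E
```

```text
FL [0.435  0.0875 0.01  ]
FR [ 0.4367 -0.2904  0.01  ]
carr [ 0.5082 -0.2244  0.045 ]
tabA [ 0.5801 -0.0778  0.167 ]
tabB [ 0.5682 -0.0604  0.167 ]
tabC [ 0.5593 -0.0889  0.167 ]
fenceL [0.5881 0.0843 0.026 ]
fenceR [ 0.5898 -0.2854  0.026 ]
{'fov_y': 61.777421610572496, 'cx': 280.083288875971, 'cy': 202.34157790029772, 'k1': -0.006126871647666141} [[0.001, 0.958, 0.288, 0.082], [1.0, -0.001, -0.001, -0.0], [-0.001, 0.288, -0.958, -0.17], [0.0, 0.0, 0.0, 1.0]]
(0.4, -0.17, 0.42) 0 [-5.25509754e-01 -4.06443817e-01  1.78843751e+00 -4.44089210e-16
  1.75959896e+00 -5.25509754e-01]
(0.4, -0.17, 0.42) 1.5707963267948966 [-5.25509754e-01 -4.06443817e-01  1.78843751e+00 -4.44089210e-16
  1.75959896e+00 -2.09630608e+00]
(0.4, -0.17, 0.42) -1.5707963267948966 [-5.25509754e-01 -4.06443817e-01  1.78843751e+00 -4.44089210e-16
  1.75959896e+00  1.04528657e+00]
(0.4, -0.17, 0.42) 3.141592653589793 [-5.25509754e-01 -4.06443817e-01  1.78843751e+00 -4.44089210e-16
  1.75959896e+00  2.61608290e+00]
(0.4, -0.25, 0.42) 0 [-6.72477059e-01 -3.21625464e-01  1.72597529e+00 -4.44089210e-16
  1.73724283e+00 -
[... 253 characters left out ...]
-16
  1.73724283e+00  8.98319268e-01]
(0.4, -0.25, 0.42) 3.141592653589793 [-6.72477059e-01 -3.21625464e-01  1.72597529e+00 -4.44089210e-16
  1.73724283e+00  2.46911559e+00]
(0.3, -0.2, 0.42) 0 [-7.37215330e-01 -5.80152629e-01  1.90097102e+00 -4.44089210e-16
  1.82077426e+00 -7.37215330e-01]
(0.3, -0.2, 0.42) 1.5707963267948966 [-7.37215330e-01 -5.80152629e-01  1.90097102e+00 -4.44089210e-16
  1.82077426e+00 -2.30801166e+00]
(0.3, -0.2, 0.42) -1.5707963267948966 [-7.37215330e-01 -5.80152629e-01  1.90097102e+00 -4.44089210e-16
  1.82077426e+00  8.33580997e-01]
(0.3, -0.2, 0.42) 3.141592653589793 [-7.37215330e-01 -5.80152629e-01  1.90097102e+00 -4.44089210e-16
  1.82077426e+00  2.40437732e+00]
```

Silver carrier on the plate confirmed (crop (586,229)); its position on the plate and its 100 mm length fit. The stop hardware is at crop (270–340, 40–160). Next I'll take a wrist look on the approach.

```bash
python3 - <<'E'
from h import *; import pickle
from station import env,imaging,ik
env.movep([.56,-.12,.30],tool(-np.pi/2))
w=imaging.grab_frame("wrist"); w["W"]=wristW(env,w); pickle.dump(w,open("w1.pkl","wb"))
cv2.imwrite("pics/w1.png",cv2.resize(w["image"],(800,600),interpolation=cv2.INTER_CUBIC)); print(w["W"].round(3).tolist(),env.read_time_s())
E
```

```text
[[0.0, 0.958, 0.288, 0.642], [-1.0, -0.0, 0.001, -0.12], [0.001, -0.288, 0.958, 0.47], [0.0, 0.0, 0.0, 1.0]] 2.175
```

View pics/w1.png

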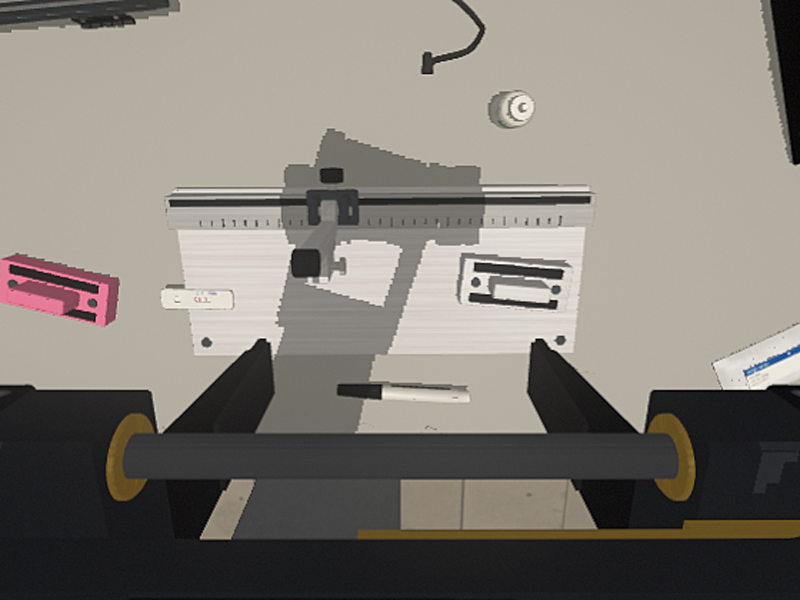

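The picture shows the tab (black) at (306,263), the screw at (338,267), and the plate's front corners at (194,355) and (575,354). The fence's front top edge runs from (167,229) to (593,226). The carrier is at about (516,285), its body corners near (460,305) and (570,310) at the front and (466,253) and (573,266) at the back.

```bash
python3 - <<'E'
from h import *; import pickle
w=pickle.load(open("w1.pkl","rb")); t=pickle.load(open("top.pkl","rb")); W=w["W"]
s=lambda x,y:((x+.5)/1.42857-.5,(y+.5)/1.42857-.5)
for n,x,y,z in [("FL",194,355,.01),("FR",575,354,.01),("fenL",167,229,.026),("fenR",593,226,.026),("tab",306,263,.167),("screw",343,267,.13),
 ("c1",460,305,.03),("c2",466,253,.03),("c3",573,266,.03),("c4",570,310,.03),("rib far L",494,275,.055),("rib far R",549,282,.055),("rib nr L",494,297,.055),("rib nr R",550,304,.055)]:
    P=at(w,s(x,y),z,W); print(n,P.round(4),(proj(t,P)-[164.6,179.6])*5)
for z in(.15,.16,.167,.175): P=at(w,s(306,263),z,W);print(P.round(4),((proj(t,P)-[164.6,179.6])*5).round(0))
im=w["image"][110:250]
cr=cv2.resize(im[:,100:260],None,fx=4.9,fy=4.2,interpolation=cv2.INTER_CUBIC)
cv2.imwrite("pics/w1c.png",cv2.resize(w["image"][115:225,190:420],None,fx=3.47,fy=3.47,interpolation=cv2.INTER_CUBIC))
E
```

```text
FL [0.4353 0.0852 0.01  ] [ 45.13259527 353.53963801]
FR [ 0.4363 -0.295   0.01  ] [705.96151591 363.86879711]
fenL [0.5648 0.0877 0.026 ] [ 48.53556197 127.21585975]
fenR [ 0.5674 -0.2925  0.026 ] [705.01267296 134.94070227]
tab [ 0.568  -0.0619  0.167 ] [272.91285915  72.46781566]
screw [ 0.5561 -0.0805  0.13  ] [316.96937535 110.68241203]
c1 [ 0.4946 -0.1759  0.03  ] [500.54680815 254.92535811]
c2 [ 0.5437 -0.1795  0.03  ] [509.09093754 170.39095721]
c3 [ 0.5317 -0.2768  0.03  ] [677.79663108 194.09311272]
c4 [ 0.4896 -0.2782  0.03  ] [679.55398004 266.81846576]
rib far L [ 0.53   -0.2009  0.055 ] [545.16489105 187.21374802]
rib far R [ 0.5238 -0.2486  0.055 ] [629.81374009 199.73856767]
rib nr L [ 0.5103 -0.202   0.055 ] [546.32499872 222.00466175]
rib nr R [ 0.5038 -0.2512  0.055 ] [633.94022224 234.96642455]
[ 0.5639 -0.0586  0.15  ] [271.  87.]
[ 0.5663 -0.0605  0.16  ] [272.  79.]
[ 0.568  -0.0619  0.167 ] [273.  72.]
[ 0.57   -0.0634  0.175 ] [274.  65.]
```

View pics/w1c.png

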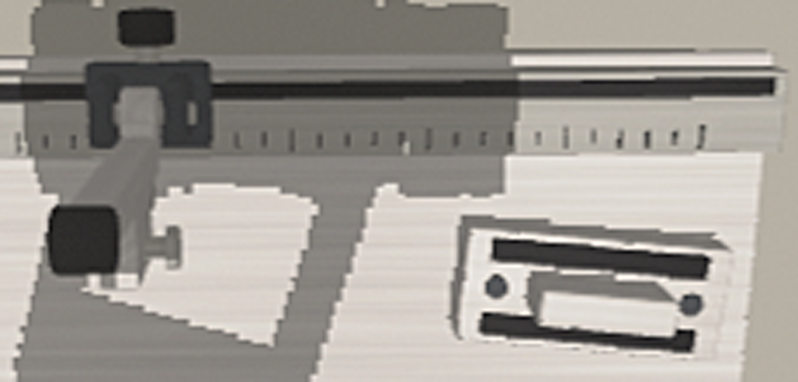

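Triangulating with the top view fixes the tab at (0.568, -0.062, 0.167). Its radius from the hinge line is 0.112, which matches the given value, so the leaf is at about 1.53 rad. The fixture is at about (0.536, -0.1035) with a yaw of about 0.0045. Next I'll pinch the tab.

```bash
cat >> h.py <<'E'
FX=np.array([.536,-.1035]); YAW=.0045; RT=tool(-np.pi/2+YAW); TY=-.0619
def tabpos(a,dz=.016):
    b=a-.1156; return np.array([FX[0]+.05-.1127*np.cos(b), TY+ (.568-(FX[0]+.05-.1127*np.cos(b)))*YAW, .056+.1127*np.sin(b)-dz])
E
python3 - <<'E'
from h import *; from station import env,ik
env.gripper_to(.045)
p=tabpos(1.526); print(p)
env.movep(p+[0,0,.06],RT); f0=np.array(env.read_ft_force()); env.move_linear(p,feed=.08); print(np.array(env.read_ft_force())-f0)
env.gripper_to(.0); print(env.read_finger_gap(),env.read_gripper_force(),np.round(np.array(env.read_ft_force())-f0,1),f0.round(1),env.read_eef_pos(),env.read_time_s())
E
```

```text
[ 0.56800074 -0.0619      0.15125339]
[-1.02850637 -0.77528519  0.50983792]
0.01590395757391798 30.000218152999878 [-1.6 -1.3  0.9] [ 0.8  0.4 -0.2] [ 0.56808517 -0.06200487  0.15147218] 5.1417
```

The gap reads 15.9 mm, so the tab is held with little side force. Swinging it down.

```bash
python3 - <<'E'
from h import *; from station import env
for a in np.r_[np.linspace(1.526,0,13)[1:],-.02]:
    env.move_linear(tabpos(a),feed=.08)
    F=np.array(env.read_ft_force()); print(round(a,2),F.round(1),np.round(env.read_eef_pos(),4),round(env.read_finger_gap(),4))
    if np.linalg.norm(F)>35: break
print(env.read_time_s())
E
```

```text
1.4 [-0.6 -1.7  4.1] [ 0.554  -0.0621  0.1486] 0.0155
1.27 [-2.8 -0.5  5.7] [ 0.5402 -0.0621  0.1439] 0.0158
1.14 [-4.2 -2.3  6.4] [ 0.5271 -0.0622  0.1373] 0.0161
1.02 [-5.4 -2.   6.3] [ 0.5149 -0.0623  0.1288] 0.016
0.89 [-4.6 -3.   5.3] [ 0.5039 -0.0623  0.1187] 0.0155
0.76 [-3.2 -4.4  2.4] [ 0.4945 -0.0624  0.1073] 0.0159
0.64 [-2.2 -5.5  1. ] [ 0.4867 -0.0624  0.0951] 0.0154
0.51 [-0.3 -4.8 -1. ] [ 0.4806 -0.0625  0.0821] 0.0155
0.38 [-0.8 -5.5 -0.3] [ 0.4761 -0.0625  0.0686] 0.0156
0.25 [-0.2 -4.6 -1.4] [ 0.4734 -0.0625  0.0546] 0.0155
0.13 [-0.5 -5.4 -1. ] [ 0.4724 -0.0625  0.0403] 0.0157
0.0 [ 0.4 -6.  -1.3] [ 0.4731 -0.0625  0.0261] 0.0161
-0.02 [-1.3 -5.4 -0.2] [ 0.4733 -0.0625  0.0241] 0.0155
9.2917
```

No end-stop force yet, so I'll press further down by feel.

```bash
python3 - <<'E'
from h import *; from station import env,imaging
p=tabpos(-.02); 
for i in range(8):
    p=p-[0,0,.0015]; env.move_linear(p,feed=.05); env.pause(.1)
    F=np.array(env.read_ft_force()); print(F.round(1),np.round(env.read_eef_pos(),4))
    if F[2]>9: break
env.pause(.2); env.gripper_to(.03); 
env.move_linear(p+[0,0,.12],feed=.2); print(env.read_ft_force(),env.read_time_s())
env.movep([.50,-.17,.26],RT)
import pickle
w=imaging.grab_frame("wrist"); w["W"]=wristW(env,w); pickle.dump(w,open("w2.pkl","wb"))
cv2.imwrite("pics/w2.png",cv2.resize(w["image"],(800,600),interpolation=cv2.INTER_CUBIC)); print(env.read_time_s())
E
```

```text
[-1.7 -5.6  1.8] [ 0.4735 -0.0625  0.0229]
[-5.2 -4.4  9.9] [ 0.4736 -0.0625  0.0226]
[-0.10990835  0.48326446 -1.09576141] 11.4583
12.2
```

View pics/w2.png

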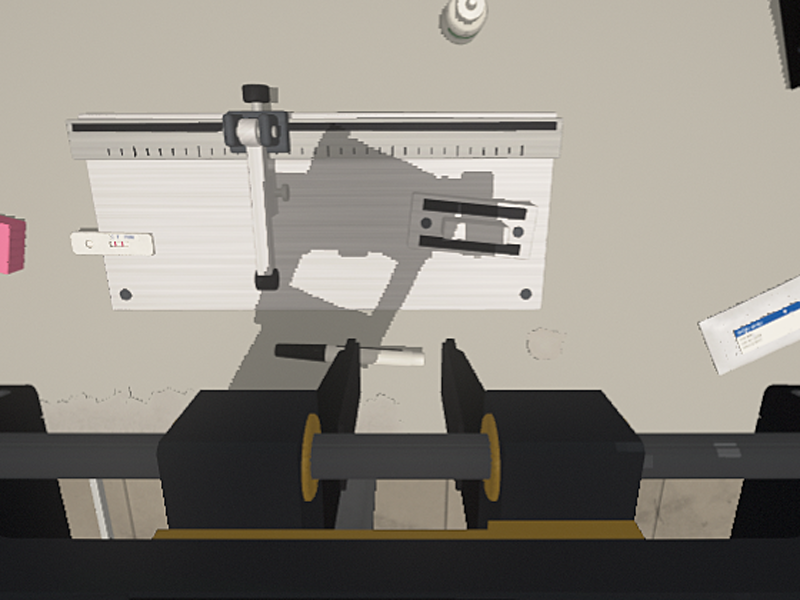

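The leaf is down across the plate: hinge at (250,130), tab at (266,280). The carrier's holes are at (426,223) and (518,232), so its centre is about (472,227). Now I'll grip the rib across its width.

```bash
python3 - <<'E'
from h import *; import pickle; from station import env,ik
w=pickle.load(open("w2.pkl","rb")); W=w["W"]
s=lambda x,y:((x+.5)/1.42857-.5,(y+.5)/1.42857-.5)
a=at(w,s(426,223),.03,W);b=at(w,s(518,232),.03,W)
L=at(w,s(113,310),.01,W);R=at(w,s(541,309),.01,W);L2=at(w,s(66,160),.026,W);R2=at(w,s(562,158),.026,W)
yaw=lambda p,q:-np.arctan2((p-q)[0],(p-q)[1])
c=(a+b)/2; cy=yaw(a,b); print(a,b,c,cy,"front",yaw(L,R),"fence",yaw(L2,R2),L,R,L2,R2,"screw",at(w,s(290,192),.022,W))
cy=np.clip(cy,-.12,-.07)
T=tool(cy); env.gripper_to(.05)
p=np.array([c[0],c[1],.034])
env.movep(p+[0,0,.08],T); f0=np.array(env.read_ft_force()); env.move_linear(p,feed=.1)
f1=np.array(env.read_ft_force()); env.gripper_to(0)
print(f0.round(1),f1.round(1),np.round(env.read_ft_force(),1),env.read_finger_gap(),np.round(env.read_moment(),2),env.read_eef_pos(),env.read_time_s())
E
```

```text
[ 0.51578869 -0.18829482  0.03      ] [ 0.50904229 -0.26199081  0.03      ] [ 0.51241549 -0.22514281  0.03      ] -0.09128912775603469 front 0.00914563751672182 fence 0.009563536041539708 [0.4336772 0.0852076 0.01     ] [ 0.43712769 -0.29206404  0.01      ] [0.56272503 0.09236256 0.026     ] [ 0.56640796 -0.29272759  0.026     ] screw [ 0.538631   -0.07976169  0.022     ]
[0.6 0.2 0. ] [0.5 0.  1.3] [ 1.3 -0.4  0.1] 0.013690355654963703 [ 0.03 -0.13  0.04] [ 0.512566   -0.22516223  0.03409726] 15.8083
```

```bash
sed -i 's/YAW=.0045/YAW=.0065/' h.py; python3 - <<'E'
from h import *; from station import env
T=tool(YAW); F=lambda: np.array(env.read_ft_force())
p=np.array(env.read_eef_pos()); p[2]=.0345; p[0]=.538
env.move_linear(p,T,feed=.05); print(F().round(1),np.round(env.read_moment(),2))
for i in range(40):
    p[0]+=.0005; env.move_linear(p,T,feed=.02); f=F()
    print(p[0].round(4),f.round(1),np.round(env.read_moment(),2)[2],round(env.read_eef_pos()[0],4))
    if f[0]<-9: break
print(env.read_time_s())
E
```

```text
[ 0.5 -0.1 -2.3] [-0.02 -0.2   0.05]
0.5385 [ 0.4  0.3 -3.7] -0.03 0.5382
0.539 [-0.3 -0.6 -3.8] 0.0 0.5386
0.5395 [-0.1 -1.1 -4.9] 0.03 0.5394
0.54 [ 0.3  0.  -4. ] 0.03 0.54
0.5405 [-0.4 -0.  -4.7] -0.01 0.5406
0.541 [ 0.2 -0.2 -4.4] 0.07 0.541
0.5415 [-0.8 -0.4 -4.7] 0.05 0.5415
0.542 [ 0.   0.6 -4.4] 0.0 0.542
0.5425 [ 0.7  0.5 -5.1] -0.01 0.5425
0.543 [ 0.2 -0.6 -5. ] 0.0 0.543
0.5435 [ 0.1 -0.5 -5. ] -0.03 0.5435
0.544 [-1.2 -0.1 -3.9] -0.01 0.5437
0.5445 [-4.2  0.2 -1.6] -0.01 0.5438
0.545 [-7.2  0.3 -2.3] 0.04 0.5438
0.5455 [-8.3 -0.3 -0.3] 0.01 0.5438
0.546 [-9.3 -0.7  1.5] 0.03 0.5438
20.4667
```

Contact with the fence came at x=0.5437, against a prediction of 0.544. Now I'll slide along it and feel for the screw.

```bash
python3 - <<'E'
from h import *; from station import env
T=tool(YAW); F=lambda: np.array(env.read_ft_force())
d=np.array([-np.sin(YAW),np.cos(YAW),0])
p=np.array([.5449,env.read_eef_pos()[1],.0338])
env.move_linear(p,T,feed=.03); print(F().round(1))
p=p+d*.045; env.move_linear(p,T,feed=.06); print(np.round(env.read_eef_pos(),4),F().round(1),env.read_time_s())
base=[]
for i in range(60):
    p=p+d*.0015; env.move_linear(p,T,feed=.025); f=F(); base.append(f[1]); b=np.median(base)
    print(np.round(env.read_eef_pos()[:2],4),f.round(1),round(env.read_moment()[2],2))
    if i>2 and f[1]<b-3 or f[1]<-12: break
print("contact?",p,b,env.read_time_s())
E
```

```text
[-8.2  0.1  2.8]
[ 0.5435 -0.181   0.0342] [-8.2 -2.9  1.8] 21.6167
[ 0.5435 -0.1799] [-6.4 -3.7  0.5] 0.02
[ 0.5435 -0.1786] [-7.2 -5.9 -0.1] -0.03
[ 0.5435 -0.1771] [-7.1 -5.4  0.1] -0.09
[ 0.5435 -0.1756] [-7.9 -4.6  0.2] -0.03
[ 0.5435 -0.1741] [-8.  -5.8 -0.2] -0.04
[ 0.5435 -0.1726] [-8.3 -5.1  0.2] -0.01
[ 0.5434 -0.1711] [-7.1 -4.5  0.7] -0.04
[ 0.5434 -0.1695] [-7.5 -4.8 -0.4] -0.0
[ 0.5434 -0.168 ] [-7.5 -5.6  0.5] -0.03
[ 0.5434 -0.1665] [-7.4 -5.2  0.8] -0.02
[ 0.5434 -0.165 ] [-8.  -6.3  0.9] 0.01
[ 0.5434 -0.1635] [-7.8 -5.3  0.5] -0.02
[ 0.5434 -0.1621] [-8.5 -5.3  0.3] -0.02
[ 0.5434 -0.1605] [-8.1 -5.9  1. ] -0.0
[ 0.5434 -0.159 ] [-8.8 -5.2  1.5] 0.01
[ 0.5433 -0.1575] [-8.3 -4.9  0.7] 0.02
[ 0.5433 -0.156 ] [-7.9 -5.2  0. ] -0.06
[ 0.5433 -0.1545] [-8.2 -5.2  0.2] -0.0
[ 0.5433 -0.153 ] [-7.6 -5.5  0.1] 0.03
[ 0.5433 -0.1515] [-8.7 -6.3 -0.8] -0.06
[ 0.5433 -0.15  ] [-8.3 -4.8  1.5] -0.05
[ 0.5433 -0.1485] [-7.5 -4.6 -0.1] -0.01
[ 0.5433 -0.147 ] [-7.4 -5.6  1.4] -0.06
[ 0.5433 -0.1455] [-8.4 -5.1  0.9] -0.02
[ 0.5433 -0.144 ] [-7.1 -4.5  0.8] -0.06
[ 0.5433 -0.1425] [-7.4 -6.1  0.1] 0.03
[ 0.5432 -0.141 ] [-7.5 -4.9  0.1] 0.02
[ 0.5432 -0.1395] [-7.7 -5.6  0.2] 0.0
[ 0.5432 -0.138 ] [-7.6 -5.9  0.4] -0.08
[ 0.5432 -0.1365] [-7.8 -4.8  0.8] -0.05
[ 0.5432 -0.135 ] [-8.3 -5.8  0.6] -0.04
[ 0.5432 -0.1335] [-7.9 -5.2  1.9] -0.02
[ 0.5432 -0.132 ] [-7.2 -4.5  0.5] -0.04
[ 0.5432 -0.1305] [-8.1 -4.6  0.4] -0.05
[ 0.5432 -0.129 ] [-7.7 -5.5  1.3] -0.06
[ 0.5432 -0.1278] [-8.2 -5.5  1.2] -0.05
[ 0.5432 -0.1276] [ -9.1 -11.1   0.3] -0.01
contact? [ 0.54424675 -0.12457762  0.0338    ] -5.24152708666257 30.8667
```

Contact felt at y=-0.1276 with drag of about 5.2 N. Now I'll build up to about 8 N net and hold it, then unload.

```bash
python3 - <<'E'
from h import *; from station import env
T=tool(YAW); mf=lambda n=6: np.mean([(env.pause(.01),env.read_ft_force())[1] for _ in range(n)],0)
d=np.array([-np.sin(YAW),np.cos(YAW),0]); p=np.array([.54424675,-.12457762,.0338])
for i in range(10):
    f=mf(); print(np.round(env.read_eef_pos(),4),f.round(1))
    if f[1]<-12.8: break
    p=p+d*.0003; env.move_linear(p,T,feed=.02)
env.pause(.6); print("held",mf().round(1),env.read_time_s())
# unload y then x, keep light fence contact
for i in range(12):
    p=p-d*.0004; env.move_linear(p,T,feed=.02); f=mf(3); print(np.round(env.read_eef_pos(),4),f.round(1))
    if f[1]>-2: break
for i in range(6):
    if f[0]>-3: break
    p[0]-=.0003; env.move_linear(p,T,feed=.02); f=mf(3)
print(np.round(env.read_eef_pos(),4),f.round(1),np.round(env.read_moment(),2),env.read_time_s())
E
```

```text
[ 0.5432 -0.1276  0.0344] [ -8.1 -10.5   0.2]
[ 0.5432 -0.1276  0.0344] [ -8.6 -11.7  -0.2]
[ 0.5432 -0.1276  0.0344] [ -8.7 -13.   -0.4]
held [ -8.4 -12.8  -0.3] 32.1667
[ 0.5432 -0.1276  0.0344] [ -8.4 -11.3   0.1]
[ 0.5432 -0.1276  0.0344] [-9.1 -9.8  1.3]
[ 0.5432 -0.1276  0.0344] [-8.1 -8.6  1.1]
[ 0.5432 -0.1277  0.0344] [-8.3 -7.2  0.5]
[ 0.5432 -0.1277  0.0343] [-8.5 -5.8  1.2]
[ 0.5432 -0.1278  0.0342] [-7.9 -4.7  1.4]
[ 0.5432 -0.1278  0.0342] [-7.7 -4.3  1. ]
[ 0.5432 -0.1278  0.0342] [-7.6 -2.8  1.7]
[ 0.5431 -0.1279  0.0341] [-7.8 -1.5  1.4]
[ 0.5431 -0.1279  0.0341] [-2.8 -2.6 -0.5] [-0.46  0.58  0.02] 36.0167
```

```bash
sed -i 's/TY+ (/TY- (/' h.py; python3 - <<'E'
from h import *; from station import env,imaging; import pickle
env.gripper_to(.045); p=np.array(env.read_eef_pos()); print(p.round(4),np.round(env.read_ft_force(),1))
env.move_linear(p+[0,0,.10],feed=.15)
env.movep([.50,-.17,.26],RT); print(env.read_time_s())
w=imaging.grab_frame("wrist"); w["W"]=wristW(env,w); pickle.dump(w,open("w3.pkl","wb"))
cv2.imwrite("pics/w3.png",cv2.resize(w["image"][60:220,140:420],None,fx=2.8,fy=2.8,interpolation=cv2.INTER_CUBIC))
E
```

```text
[ 0.5428 -0.1275  0.0338] [ 0.3  0.5 -0.4]
38.8833
```

View pics/w3.png

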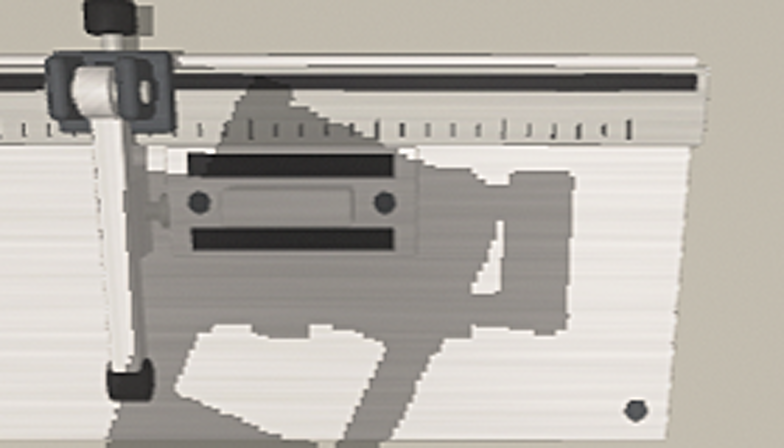

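The carrier lies flush along the fence with its end at the screw head, around (168,212), and the tab is at (130,380). Now I'll flip the stop up.

```bash
python3 - <<'E'
from h import *; from station import env,imaging
DZ=.018; p=tabpos(0,DZ)
env.gripper_to(.045)
env.movep(p+[0,0,.08],RT); env.move_linear(p,feed=.08); f1=np.array(env.read_ft_force()); env.gripper_to(0)
print(f1.round(1),env.read_finger_gap(),np.round(env.read_ft_force(),1),np.round(env.read_eef_pos(),4),env.read_time_s())
for a in np.linspace(0,1.65,14)[1:]:
    env.move_linear(tabpos(a,DZ),feed=.06)
    F=np.array(env.read_ft_force()); print(round(a,2),F.round(1),np.round(env.read_eef_pos(),4))
    if np.linalg.norm(F)>35: break
env.pause(.3); env.gripper_to(.045); q=np.array(env.read_eef_pos()); env.move_linear(q+[0,0,.07],feed=.15)
env.movep([.50,-.17,.28],RT); print(env.read_time_s())
w=imaging.grab_frame("wrist"); cv2.imwrite("pics/w4.png",cv2.resize(w["image"][40:240,100:420],None,fx=2.5,fy=2.5,interpolation=cv2.INTER_CUBIC))
E
```

```text
[-0.9  0.1  0.2] 0.01571638779993687 [0.3 0.5 1.5] [ 0.4741 -0.0626  0.0251] 41.6667
0.13 [-0.7 -0.7 -0.1] [ 0.4732 -0.0626  0.0397]
0.25 [-2.2 -1.8  1.2] [ 0.4743 -0.0626  0.054 ]
0.38 [-2.5 -2.1  0.1] [ 0.4773 -0.0625  0.0682]
0.51 [-2.3 -1.5  0.3] [ 0.4822 -0.0625  0.0818]
0.63 [-1.4 -2.1 -0.2] [ 0.4888 -0.0625  0.0948]
0.76 [-0.2 -1.4 -0.4] [ 0.4968 -0.0624  0.1067]
0.89 [ 1.  -3.1 -1. ] [ 0.5062 -0.0623  0.1175]
1.02 [ 0.9 -3.  -2.1] [ 0.5169 -0.0623  0.127 ]
1.14 [ 0.2 -3.4 -2.8] [ 0.5283 -0.0622  0.1348]
1.27 [ 0.4 -2.5 -3. ] [ 0.5407 -0.0621  0.1412]
1.4 [ 0.  -3.4 -2.2] [ 0.5541 -0.062   0.1462]
1.52 [-0.8 -2.4  0.2] [ 0.5681 -0.062   0.1496]
1.65 [-1.8 -2.2  2.3] [ 0.5824 -0.0618  0.1512]
49.0333
```

View pics/w4.png

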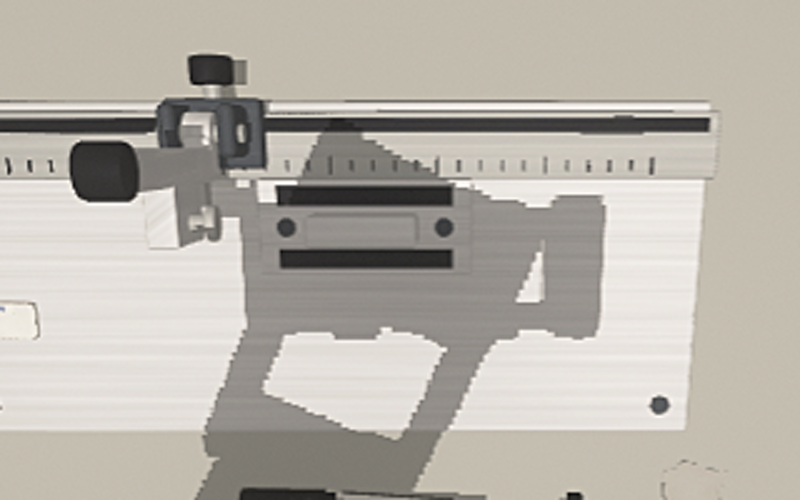

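The stop is up (tab at (104,171)) and the carrier is still flush with the fence. The gripper is clear, so I'm handing in.

```bash
python3 -c "
from station import env
print(env.finish_job())"
```

```text
the job is handed in; nothing more can be done
None
```

I handed the job in at about 49 s: stop flipped down, carrier pressed on the screw at about 7.5 N for over half a second, and stop flipped back up to about 1.65 rad. The last picture shows the carrier still flush with the fence, but the hand-in call gave no verdict.

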